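# Spent syringe into the sharps bin

## Task

Three plastic syringes lie on the grey bench mat. One is spent: its plunger is pushed all the way in, so it is clearly shorter than the other two. Drop the spent one into the open yellow sharps bin, and leave the two syringes with drawn-out plungers lying where they are.

Things in the scene. Friction and masses are not known exactly. Their poses are not given: they have to be found in the camera images.
- empty_mid (a point): Spent syringe, 112 mm long, about 30 g, lying on the bench (z = 0). Point: middle of its barrel, on the axis, 10 mm above the bench; x axis along it to the nozzle, z up. Barrel 20 mm in diameter, to 38 mm either side of the point: grip it across. Flange 34 mm wide (y) at 38 mm behind, so it does not roll; thumb plate ends 50 mm behind, capped nozzle (9 mm) 62 mm ahead.
- drawn_a_mid (a point): A syringe with its plunger drawn out, to be left alone. Same barrel, flange, nozzle, point and axes as the spent one, but its thin plunger rod (9 mm) and thumb plate stick out to 90 mm behind the point: whole length 152 mm.
- drawn_b_mid (a point): The second syringe with its plunger drawn out, the same as the other, also to be left alone.
- bin_mouth (a point): Centre of the mouth of the open yellow sharps bin, at its rim 150 mm above the bench; bin fixed. x axis along the short side, y along the long side, z up. Mouth 180 mm (x) by 230 mm (y) clear, 210 by 264 mm over the rim; straight walls, inner floor 145 mm below the point. Only a flask (122 mm tall) and a flat slide box stand elsewhere, beyond the syringes (x over 0.73 m).
Things that resemble listed ones, but are neither listed nor needed, are in the scene too. What is shaped like the part that bears empty_mid but green is not meant.

How it is judged:
By the outcome, as a careful person would: the job done as asked, in the order asked, and still so for the second after the job is handed in, with the robot touching nothing.
It also fails if it takes over 35 s, if anything falls off the work surface, if the arm or the gripper's body presses on something with over 40 N, if the wrist force passes 120 N, or if a joint passes its speed limit or range.

## Robot

A 6-joint arm with a two-finger parallel gripper is mounted at the origin on the work surface. World frame = base frame: x ahead of the robot, y to its left, z up, the work surface at z = 0. Lengths are in m, angles in rad, forces in N, time in s.
With the tool pointing down it reaches from about 0.3 to 0.825 m from the base axis. Payload 5.4 kg.
Tool frame: the origin (TCP) lies midway between the tips of the shut fingers; the grasp point (between the pads) lies ctrl.grip_point_offset behind it (ctrl.grip_point_offset is the distance from the TCP to the grasp point, in m); z points along the fingers, y is the direction in which the jaws open and shut (so a half turn about z gives the same grasp; the last joint's range is limited). The gripper opens to 92 mm and grips with 3 to 60 N. Pads are 20 mm wide; open, the fingers measure 128 mm over their backs; the gripper's body (75 mm by 189 mm) begins 69 mm behind the grasp point.
Start: joints at [-1.378, 0.158, 1.597, -0, 1.386, -0.21], TCP at [0.225, -0.529, 0.215] pointing down, gripper open.
Joint ranges: [-2.91, 2.91], [-0.94, 2.29], [0.18, 2.7], [-1.29, 4.43], [0.17, 2.64], [-3, 3]. Speed limits (rad/s): [2.57, 2.57, 3.14, 3.14, 3.14, 3.14].

## Interface

Orientations are given as a 3x3 rotation matrix whose columns are the frame's x, y, z axes.
In Python, from bench import status, cams, job, ctrl gives the robot as it stands.
- The arm moves only by the shell command python3 -m pendant 'ROWS' [FORCE]. ROWS is JSON, a list that holds one entry, the list of rows, each a list of 7 numbers: the turn, a rotation vector about the tool's x, y, z in degrees, then the shift along the tool's x, y, z in mm, then the finger opening in mm, from 0 to 91.9. In form: [[[ax, ay, az, tx, ty, tz, hand], ...]]. A call has 1 to 5 rows; each row is the pose to reach, as a shift and turn from the pose measured when the call began, along the tool's axes at that moment; what a row does not reach only later rows make up. A row lasts 1/12 s, in which the tool goes at most 41.7 mm and 7.16 degrees, less where a joint would pass 70% of its speed; a pose out of reach is approached as far as the arm can. A call with a gripper value outside its range is refused whole. The fingers move at their own pace and stop on an object; FORCE is the grip in N (left out, the last holds). Time passes only in rows, so rows that repeat a pose let the fingers close. It gives the time, the measured TCP pose, the force and the opening at its end, in the units of the state.
- status.get_obs(): the state, without advancing time (a new reading comes with each control period).
- cams.read_camera(name): name is "scene" or "top" or "wrist"; returns (picture, depth): 420x560x3 uint8, red, green, blue; 420x560 float32, m along the optical axis (not along the pixel's ray), 0 where there is no reading.
- cams.camera_params(name): a dict with "camera_matrix" (3x3 intrinsics, pixels), "cam_to_world" (4x4, takes a point from camera to world coordinates); the wrist camera has in their place "tool_from_camera" (4x4, takes a point from camera to tool coordinates, whose origin is the TCP and whose axes are the flange's). Camera axes: x right, y up, looking along -z (the intrinsics and any distortion apply to the point x, -y, -z); pixel columns grow to the right and rows downward; lengths in m; the calibration is good to about 2 mm. The wrist camera is an equidistant fisheye: a pixel r from the principal point sees the ray r / f radians off the axis. A picture is of the moment at which its call begins: read the wrist's pose just before it. camera_params takes no time and is no camera call.
- job.finish_job(): hands the job in, once; it reports no verdict.
The state is a dict: "t": time; "joint_pos": joint angles; "joint_velocities": joint speeds; "tau": joint torques, N m; "position": TCP position; "orientation": TCP orientation; "force": force on the tool from outside, world axes, zero at the start; "torque": the same for the moment, N m; "grip_width": finger opening in m.
Only numpy, scipy, OpenCV 4.12 (cv2) and the standard library are available. Lean on these libraries where they do the work, as an engineer would, in place of code of your own. Each camera call takes 0.05 s, during which the arm holds its last target. There are 200 camera calls.

## Working session

There is one attempt and no reset: what is moved stays moved. The work goes in short steps, Python scripts to look and compute and a shell command to move; the robot and the scene stay as the last step left them, time stands still between calls to the robot, and variables do not carry over. Pictures are saved under pics/ and viewed, on a budget of 10 in all, crops included, one or two more only if the job needs it, and the job is handed in when it is done.

```bash
mkdir -p pics
python3 - <<'E'
from bench import status,cams,ctrl
import cv2,numpy as np
o=status.get_obs();print(o['t'],o['position'],np.round(o['orientation'],3),ctrl.grip_point_offset,o['grip_width'])
for n in("top","scene"):
    p,d=cams.read_camera(n);cv2.imwrite(f"pics/{n}0.png",p[:,:,::-1]);np.savez(f"{n}0.npz",p=p,d=d)
    c=cams.camera_params(n);print(n,{k:np.round(v,3).tolist() if not isinstance(v,str) else v for k,v in c.items()})
E
```

```text
0.0 [ 0.22523575 -0.52837989  0.21363021] [[ 0.92   0.392 -0.   ]
 [ 0.392 -0.92   0.002]
 [ 0.    -0.002 -1.   ]] 0.0187 0.09190168629571024
top {'camera_matrix': [[425.479, 0.0, 280.403], [0.0, 425.479, 208.845], [0.0, 0.0, 1.0]], 'cam_to_world': [[-0.007, 0.996, -0.087, 0.373], [-1.0, -0.006, 0.011, 0.121], [0.01, 0.087, 0.996, 1.111], [0.0, 0.0, 0.0, 1.0]]}
scene {'camera_matrix': [[469.207, 0.0, 278.965], [0.0, 469.207, 209.379], [0.0, 0.0, 1.0]], 'cam_to_world': [[-0.747, -0.518, 0.416, 0.951], [0.664, -0.572, 0.481, 0.683], [-0.011, 0.636, 0.772, 1.047], [0.0, 0.0, 0.0, 1.0]]}
```

View pics/top0.png

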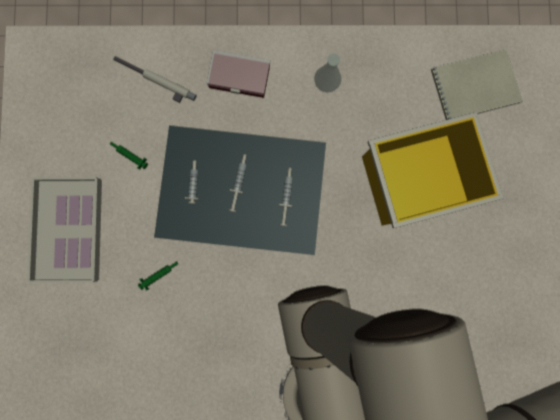

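View pics/scene0.png

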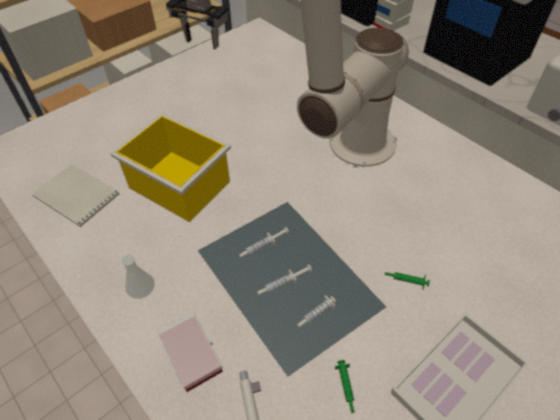

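Top view: the candidates for the spent syringe are white at (193,182), white at (238,183), white at (287,197), green at (129,155) and green at (158,276). The one at (193,182) looks shortest and is white. The bin is at about (433,170). I'll measure these next and check the choice in a close crop.

```bash
cat > h.py <<'E'
import numpy as np,cv2
from bench import cams
def ray(n,uv,z):
    c=cams.camera_params(n);K=c["camera_matrix"];T=c["cam_to_world"]
    uv=np.atleast_2d(np.asarray(uv,float));q=np.c_[(uv[:,0]-K[0][2])/K[0][0],-(uv[:,1]-K[1][2])/K[1][1],-np.ones(len(uv))]
    d=q@np.array(T)[:3,:3].T;o=np.array(T)[:3,3]
    return o+d*((z-o[2])/d[:,2])[:,None]
E
python3 - <<'E'
import numpy as np,cv2
from h import *
for n,poly in(("top",[(170,128),(324,144),(313,252),(157,236)]),("scene",[(287,207),(380,303),(291,362),(202,252)])):
    p=np.load(n+"0.npz")["p"];g=p.max(2).astype(int)
    m=np.zeros(g.shape,np.uint8);cv2.fillPoly(m,[np.array(poly)],1);m=cv2.erode(m,np.ones((7,7)))
    b=((g>np.median(g[m>0])+22)&(m>0)).astype(np.uint8)
    b=cv2.morphologyEx(b,cv2.MORPH_CLOSE,np.ones((3,3)))
    k,l,s,c=cv2.connectedComponentsWithStats(b)
    for i in range(1,k):
        if s[i,4]<40: continue
        v,u=np.where(l==i);P=ray(n,np.c_[u,v],.010)[:,:2]
        (cx,cy),(w,h),a=cv2.minAreaRect(P.astype(np.float32)*1000)
        mu=P.mean(0);ax=np.linalg.svd(P-mu,full_matrices=0)[2][0]
        ax*=np.sign(ax[0]);t=(P-mu)@ax;f=(P-mu)@[-ax[1],ax[0]]
        wid=[round(float(np.ptp(f[(t>=e)&(t<e+.01)]))*1000) if ((t>=e)&(t<e+.01)).any() else 0 for e in np.arange(t.min(),t.max(),.01)]
        print(n,c[i].round(),"rect",round(cx),round(cy),round(w),round(h),"ends",(mu+ax*t.min()).round(4),(mu+ax*t.max()).round(4),"yaw",np.degrees(np.arctan2(ax[1],ax[0])).round(1),"widths",wid)
# bin rim: depth-based
D=np.load("top0.npz");d=D["d"];n="top"
c=cams.camera_params(n);K=np.array(c["camera_matrix"]);T=np.array(c["cam_to_world"])
v,u=np.mgrid[:420,:560];q=np.stack([(u-K[0,2])/K[0,0]*d,-(v-K[1,2])/K[1,1]*d,-d],-1)@T[:3,:3].T+T[:3,3]
b=(abs(q[...,2]-.15)<.012)&(u>350)&(u<510)&(v>105)&(v<240)
R=cv2.minAreaRect((q[b][:,:2]*1000).astype(np.float32));print("bin",R,b.sum(),q[b][:,2].mean())
a=cv2.resize(D["p"][150:240,165:315],None,fx=5,fy=5,interpolation=cv2.INTER_CUBIC)
cv2.imwrite("pics/crop.png",np.clip(a[:,:,::-1]*1.4,0,255))
E
```

```text
top [238. 182.] rect 539 218 30 152 ends [0.4645 0.2364] [0.6143 0.2022] yaw -12.8 widths [11, 8, 8, 8, 9, 30, 12, 11, 14, 13, 14, 14, 14, 7, 7, 3]
top [193. 184.] rect 542 334 29 111 ends [0.488 0.341] [0.5988 0.3338] yaw -3.7 widths [13, 29, 14, 13, 14, 11, 11, 13, 13, 6, 6, 0]
top [286. 197.] rect 502 97 31 149 ends [0.4265 0.1035] [0.5767 0.0841] yaw -7.4 widths [13, 9, 6, 9, 6, 32, 13, 11, 14, 14, 13, 14, 13, 6, 8, 5]
scene [263. 242.] rect 497 93 31 155 ends [0.4195 0.1027] [0.5743 0.0825] yaw -7.4 widths [15, 12, 10, 12, 13, 32, 20, 16, 17, 17, 16, 17, 20, 13, 11, 11]
scene [284. 279.] rect 533 215 32 156 ends [0.4573 0.2356] [0.6104 0.2009] yaw -12.8 widths [18, 13, 12, 12, 14, 32, 18, 15, 17, 18, 18, 18, 18, 16, 11, 10]
scene [318. 310.] rect 537 341 117 34 ends [0.4793 0.3386] [0.5964 0.3333] yaw -2.6 widths [25, 34, 18, 16, 18, 17, 16, 15, 16, 12, 11, 9]
bin ((548.1190185546875, -246.49081420898438), (210.3782958984375, 265.3057861328125), 14.666611671447754) 2859 0.148032533738658[ WARN:0@0.395] global loadsave.cpp:1063 imwrite_ Unsupported depth image for selected encoder is fallbacked to CV_8U.
```

View pics/crop.png

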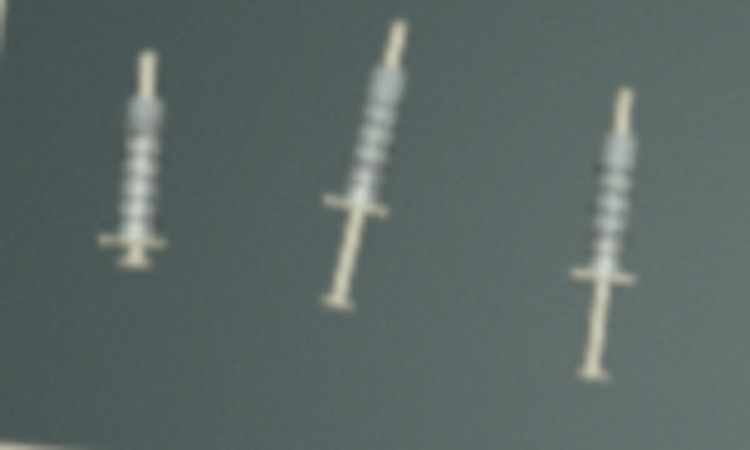

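The crop shows the left syringe at top (193,182) with its thumb plate right at the flange. It measures 111 mm long; the other two measure about 150 mm. It is white, the nozzle points to +x, and its mid is about (0.536, 0.337). The bin measures 210x265 mm with its rim at 0.148 m, which agrees with the description.

```bash
cat > go.py <<'E'
import sys,numpy as np
from scipy.spatial.transform import Rotation as R
from bench import status
o=status.get_obs();p=np.array(o["position"]);M=np.array(o["orientation"])
x,y,z,yaw=map(float,sys.argv[1:5]);c,s=np.cos(np.radians(yaw)),np.sin(np.radians(yaw))
W=np.array([[c,s,0],[s,-c,0],[0,0,-1]])
print("t",round(o["t"],2),"p",p.round(4),"yaw",np.degrees(np.arctan2(M[1,0],M[0,0])).round(2),"F",np.round(o["force"],1),"w",round(o["grip_width"],4))
print("turn",np.degrees(R.from_matrix(M.T@W).as_rotvec()).round(1),"shift",(M.T@(np.array([x,y,z])-p)*1000).round(1))
E
python3 go.py .536 .337 .2 -3.5
r='[27,0,0,0,0,0,91]'
python3 -m pendant '[[[0,0,27,625,-674,14,91],[0,0,27,625,-674,14,91],[0,0,27,625,-674,14,91],[0,0,27,625,-674,14,91],[0,0,27,625,-674,14,91]]]' 15
python3 go.py .536 .337 .2 -3.5
```

```text
t 0.1 p [ 0.2253 -0.5284  0.2137] yaw 23.08 F [0.2 0.  0.4] w 0.0919
turn [-0.1  0.  26.6] shift [ 625.1 -674.3   15.1]
t: 0.52
position: [0.2958, -0.3308, 0.2109]
orientation: [[0.997, -0.073, -0.001], [-0.073, -0.997, 0.002], [-0.001, -0.002, -1.0]]
force: [1.4, -0.0, 0.5]
grip_width: 0.0911
t 0.52 p [ 0.2958 -0.3308  0.2109] yaw -4.21 F [ 1.4 -0.   0.5] w 0.0911
turn [-0.1  0.  -0.7] shift [ 190.5 -683.6   12.5]
```

```bash
python3 -m pendant '[[[0,0,1,190,-684,12,91],[0,0,1,190,-684,12,91],[0,0,1,190,-684,12,91],[0,0,1,190,-684,12,91],[0,0,1,190,-684,12,91]]]' >/dev/null
python3 go.py .536 .337 .2 -3.5
```

```text
t 0.93 p [ 0.3658 -0.1347  0.2081] yaw -5.25 F [ 1.5 -0.4 -0.3] w 0.0908
turn [-0.1  0.  -1.7] shift [ 126.3 -485.3    9.2]
```

```bash
python3 -m pendant '[[[0,0,-2,126,-485,9,91],[0,0,-2,126,-485,9,91],[0,0,-2,126,-485,9,91],[0,0,-2,126,-485,9,91],[0,0,-2,126,-485,9,91]]]' >/dev/null
python3 go.py .536 .337 .2 -3.5
```

```text
t 1.35 p [0.4362 0.0616 0.2047] yaw -3.23 F [ 0.1 -0.6 -0. ] w 0.0911
turn [-0.1  0.   0.3] shift [  84.1 -280.6    5.4]
```

```bash
python3 -m pendant '[[[0,0,0,84,-281,5,91],[0,0,0,84,-281,5,91],[0,0,0,84,-281,5,91],[0,0,0,84,-281,5,91],[0,0,0,84,-281,5,91]]]' >/dev/null
python3 go.py .536 .337 .2 -3.5
```

```text
t 1.77 p [0.5064 0.2577 0.2011] yaw -3.2 F [0.1 0.1 0.2] w 0.0909
turn [-0.1  0.1  0.3] shift [ 25.2 -80.9   1.2]
```

```bash
python3 -m pendant '[[[0,0,0,25,-81,1,91],[0,0,0,25,-81,1,91],[0,0,0,25,-81,1,91],[0,0,0,25,-81,1,91]]]' >/dev/null
cat > wr.py <<'E'
import sys,numpy as np,cv2
from bench import status,cams
o=status.get_obs();p,d=cams.read_camera("wrist");c=cams.camera_params("wrist");print(c)
np.savez("w.npz",p=p,d=d,pos=o["position"],M=o["orientation"]);cv2.imwrite(sys.argv[1],p[:,:,::-1])
E
python3 wr.py pics/w1.png
python3 go.py .536 .337 .2 -3.5
```

```text
{'camera_matrix': array([[325.1922621 ,   0.        , 280.98904328],
       [  0.        , 325.1922621 , 213.14951878],
       [  0.        ,   0.        ,   1.        ]]), 'tool_from_camera': array([[-1.07292768e-03,  9.70959189e-01,  2.39242769e-01,
         6.73768832e-02],
       [ 9.99999066e-01,  1.24432263e-03, -5.65366343e-04,
        -8.14465061e-04],
       [-8.46642836e-04,  2.39241939e-01, -9.70959617e-01,
        -1.69054826e-01],
       [ 0.00000000e+00,  0.00000000e+00,  0.00000000e+00,
         1.00000000e+00]])}
t 2.15 p [0.5353 0.3373 0.1992] yaw -3.12 F [-0.5 -1.  -0.2] w 0.0906
turn [-0.   0.2  0.4] shift [ 0.7  0.3 -0.8]
```

View pics/w1.png

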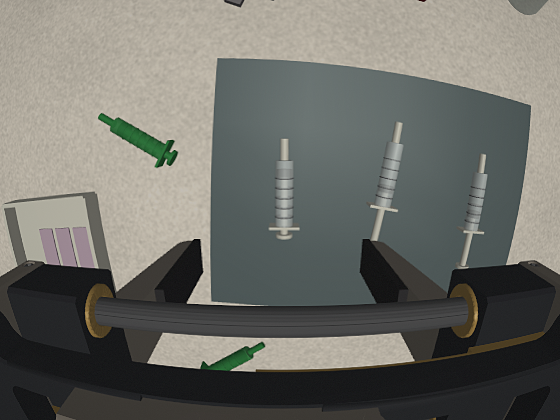

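The wrist view shows the spent syringe midway between the fingers: nozzle tip (284,139), flange (284,229), plate end (285,239). I'll cast those points onto the plane.

Run:
```python
import numpy as np
from bench import cams
from h import *
D=np.load("w.npz");c=cams.camera_params("wrist");K=c["camera_matrix"];T=c["tool_from_camera"];p=D["p"].astype(int)
# mask: bright near the spent one
m=(p.max(2)>130);m[:130]=0;m[245:]=0;m[:,:262]=0;m[:,310:]=0
v,u=np.where(m);print("px",u.min(),u.max(),v.min(),v.max())
def cast(uv,z):
    a=np.atleast_2d(uv)-[K[0,2],K[1,2]];r=np.hypot(*a.T);th=r/K[0,0]
    q=np.c_[np.sin(th)*a[:,0]/r,-np.sin(th)*a[:,1]/r,-np.cos(th)]
    d=q@T[:3,:3].T@D["M"].T;o=D["pos"]+D["M"]@T[:3,3]
    return o+d*((z-o[2])/d[:,2])[:,None]
P=cast(np.c_[u,v],.012)[:,:2];mu=P.mean(0);ax=np.linalg.svd(P-mu,full_matrices=0)[2][0];ax*=np.sign(ax[0]);t=(P-mu)@ax;f=(P-mu)@[-ax[1],ax[0]]
print("ends",mu+ax*t.min(),mu+ax*t.max(),"yaw",np.degrees(np.arctan2(ax[1],ax[0])),"len",np.ptp(t),"flange w",np.ptp(f))
print(cast([[284.5,139],[284,229],[285,239]],.010).round(4))
```

```text
px 269 299 139 239
ends [0.48362022 0.33872635] [0.59695337 0.33202182] yaw -3.3855410982440937 len 0.11353129183222087 flange w 0.034262144596756264
[[0.5969 0.3324 0.01  ]
 [0.4951 0.3382 0.01  ]
 [0.4829 0.3377 0.01  ]]
```

```bash
python3 go.py .534 .3355 .004 -3.4
python3 -m pendant '[[[0,0,0,-1,2,40,91],[0,0,0,-1,2,80,91],[0,0,0,-1,2,120,91],[0,0,0,-1,2,155,91],[0,0,0,-1,2,170,91]]]' 15 >/dev/null
python3 go.py .534 .3355 .004 -3.4
```

```text
t 2.15 p [0.5353 0.3373 0.1992] yaw -3.12 F [-0.5 -1.  -0.2] w 0.0906
turn [-0.   0.2  0.3] shift [ -0.7   2.  195.2]
t 2.57 p [0.5299 0.3321 0.0239] yaw -3.23 F [ 0.1  0.3 -1.3] w 0.0909
turn [0.2 0.6 0.2] shift [ 4.2 -3.7 19.9]
```

```bash
python3 -m pendant '[[[0,0.6,0,4,-4,8,91],[0,0.6,0,4,-4,14,91],[0,0.6,0,4,-4,18,91],[0,0.6,0,4,-4,19,91]]]' 15 >/dev/null
python3 go.py .534 .3355 .004 -3.4
```

```text
t 2.9 p [0.5347 0.3356 0.0058] yaw -3.26 F [ 0.2 -0.6  0.1] w 0.0915
turn [ 0.2 -0.1  0.1] shift [-0.7  0.1  1.8]
```

```bash
for i in 1 ; do
python3 -m pendant '[[[0,0,0,0,0,1,10],[0,0,0,0,0,1,10],[0,0,0,0,0,1,10],[0,0,0,0,0,1,10],[0,0,0,0,0,1,10]]]' 15
python3 -m pendant '[[[0,0,0,0,0,0,10],[0,0,0,0,0,0,10],[0,0,0,0,0,0,10],[0,0,0,0,0,0,10],[0,0,0,0,0,0,10]]]' 15
done; python3 go.py .534 .3355 .2 -3.4
```

```text
t: 3.32
position: [0.535, 0.3358, 0.0054]
orientation: [[0.998, -0.057, 0.002], [-0.057, -0.998, -0.002], [0.002, 0.002, -1.0]]
force: [-0.8, 0.3, 0.8]
grip_width: 0.0596
t: 3.73
position: [0.5349, 0.3358, 0.0053]
orientation: [[0.998, -0.057, 0.002], [-0.057, -0.998, -0.002], [0.002, 0.002, -1.0]]
force: [-0.7, -0.1, 0.6]
grip_width: 0.0263
t 3.73 p [0.5349 0.3358 0.0053] yaw -3.25 F [-0.7 -0.1  0.6] w 0.0263
turn [ 0.1 -0.1  0.1] shift [  -0.5    0.8 -194.7]
```

Still closing, so I'll wait and then lift.

```bash
python3 -m pendant '[[[0,0,0,0,0,0,10],[0,0,0,0,0,0,10],[0,0,0,0,0,0,10],[0,0,0,0,0,0,10]]]' 20 |grep -E "grip|force"
python3 -m pendant '[[[0,0,0,0,0,-10,10],[0,0,0,0,0,-40,10],[0,0,0,0,0,-75,10],[0,0,0,0,0,-115,10],[0,0,0,0,0,-150,10]]]' 20 |grep -E "grip|force"
python3 -m pendant '[[[0,0,0,0,0,-40,10],[0,0,0,0,0,-75,10],[0,0,0,0,0,-90,10],[0,0,0,0,0,-90,10],[0,0,0,0,0,-90,10]]]' 20 |grep -E "grip|force"
python3 go.py .548 -.246 .24 14.7;python3 wr.py pics/w2.png >/dev/null
```

```text
force: [0.4, -0.7, 1.1]
grip_width: 0.0192
force: [0.6, -0.2, -0.3]
grip_width: 0.019
force: [-1.3, -0.0, -0.8]
grip_width: 0.0194
t 4.9 p [0.5347 0.3365 0.2493] yaw -3.25 F [-1.3 -0.  -0.8] w 0.0194
turn [  0.1  -0.3 -18. ] shift [ 46.3 580.8  10.1]
```

View pics/w2.png

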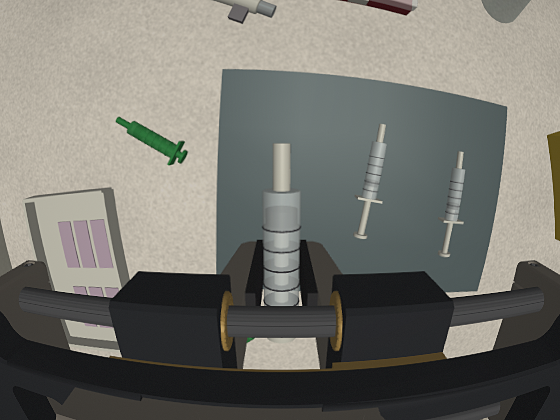

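The syringe is held level across its barrel: width is 19 mm, and it sits at (282,145) to (282,300) in the wrist view. The drawn syringes are undisturbed. Carrying it to the bin at z 0.25.

```bash
python3 -m pendant '[[[0,0,-6,41,579,0,10],[0,0,-12,41,579,0,10],[0,0,-18,41,579,0,10],[0,0,-18,41,579,0,10],[0,0,-18,41,579,0,10]]]' 20 |grep -E "grip|force"
python3 go.py .543 -.246 .25 14.7
```

```text
force: [0.8, -0.7, -0.5]
grip_width: 0.0197
t 5.37 p [0.5351 0.1263 0.2453] yaw 14.8 F [ 0.8 -0.7 -0.5] w 0.0197
turn [0.1 0.3 0.1] shift [-87.4 362.   -3.7]
```

```bash
python3 -m pendant '[[[0,0,0,-87,362,-4,10],[0,0,0,-87,362,-4,10],[0,0,0,-87,362,-4,10],[0,0,0,-87,362,-4,10],[0,0,0,-87,362,-4,10]]]' 20 |grep -E "grip|force"
python3 go.py .543 -.246 .25 14.7
```

```text
force: [1.0, 0.3, -0.7]
grip_width: 0.0195
t 5.78 p [ 0.5387 -0.0817  0.2465] yaw 14.79 F [ 1.   0.3 -0.7] w 0.0195
turn [-0.1  0.5  0.1] shift [-37.9 159.9  -3.4]
```

```bash
python3 -m pendant '[[[0,0.4,0,-38,160,-3,10],[0,0.4,0,-38,160,-3,10],[0,0.4,0,-38,160,-3,10],[0,0.4,0,-38,160,-3,10],[0,0.4,0,-38,160,-3,10]]]' 20 |grep -E "grip|force"
python3 go.py .543 -.246 .095 14.7; python3 wr.py pics/w3.png >/dev/null
```

```text
force: [0.2, -0.1, -0.9]
grip_width: 0.0194
t 6.2 p [ 0.5406 -0.2521  0.2459] yaw 14.4 F [ 0.2 -0.1 -0.9] w 0.0194
turn [-0.2  0.4 -0.3] shift [  4.9  -4.9 150.9]
```

View pics/w3.png

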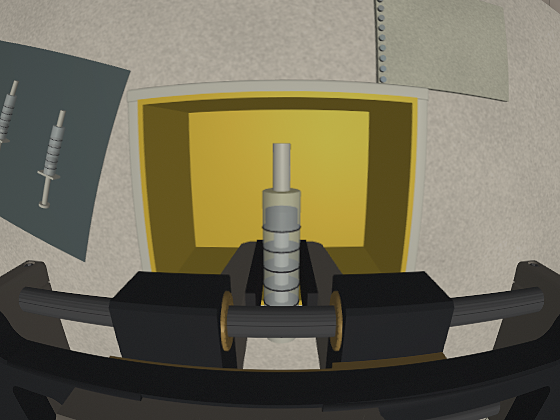

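The syringe is aligned and centred over the mouth: rim at columns 130 to 428, syringe at 282. I'll lower it inside and release.

```bash
python3 -m pendant '[[[0,0.4,0,3,-3,35,10],[0,0.4,0,4,-4,70,10],[0,0.4,0,4,-4,105,10],[0,0.4,0,4,-4,135,10],[0,0.4,0,4,-4,145,10]]]' 20 |grep -E "grip|force"
python3 -m pendant '[[[0,0,0,0,0,0,19],[0,0,0,0,0,0,70],[0,0,0,0,0,0,70],[0,0,0,0,0,0,70],[0,0,0,0,0,0,70]]]' 20
python3 -m pendant '[[[0,0,0,0,0,0,70],[0,0,0,0,0,0,70],[0,0,0,0,0,0,70],[0,0,0,0,0,0,70]]]' 20|grep -E "grip|force"
python3 -m pendant '[[[0,0,0,0,0,-35,70],[0,0,0,0,0,-75,70],[0,0,0,0,0,-115,70],[0,0,0,0,0,-155,70],[0,0,0,0,0,-180,70]]]' 20
python3 wr.py pics/w4.png >/dev/null; python3 go.py .4 -.05 .28 14.7
```

```text
force: [-0.2, 0.1, -1.6]
grip_width: 0.0191
t: 7.08
position: [0.5399, -0.2395, 0.0958]
orientation: [[0.968, 0.251, -0.007], [0.252, -0.968, 0.011], [-0.004, -0.013, -1.0]]
force: [0.8, -1.5, -0.1]
grip_width: 0.0433
force: [-0.2, -0.4, 0.1]
grip_width: 0.0693
t: 7.83
position: [0.5423, -0.2423, 0.2812]
orientation: [[0.968, 0.252, -0.002], [0.252, -0.968, 0.007], [-0.0, -0.008, -1.0]]
force: [1.2, -0.1, 0.6]
grip_width: 0.07
t 7.88 p [ 0.544  -0.2436  0.286 ] yaw 14.57 F [1.6 0.8 3.3] w 0.07
turn [-0.1 -0.3 -0.1] shift [ -90.7 -223.5    5.9]
```

View pics/w4.png

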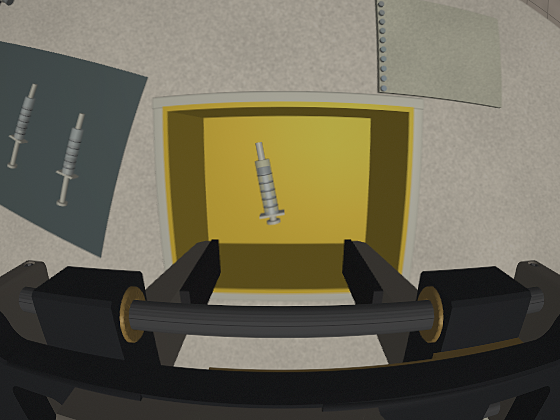

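The spent syringe lies on the bin floor at (267,185), and the two drawn ones are still on the mat. I'll let the arm settle, check the drawn ones numerically, and hand in.

```bash
python3 -m pendant '[[[0,0,0,0,0,0,70],[0,0,0,0,0,0,70],[0,0,0,0,0,0,70],[0,0,0,0,0,0,70],[0,0,0,0,0,0,70]]]' 20|grep -E "t:|force"
python3 - <<'E'
import numpy as np
from bench import cams,job
p,_=cams.read_camera("scene");q=np.load("scene0.npz")["p"]
for nm,(u,v) in dict(a=(284,279),b=(263,242),spent=(318,310)).items():
    s=np.s_[v-20:v+20,u-30:u+30];print(nm,np.abs(p[s].astype(int)-q[s]).mean().round(2),(np.abs(p[s].astype(int)-q[s]).max(2)>40).sum())
print(job.finish_job())
E
```

```text
t: 8.3
force: [0.2, -0.8, -0.8]
a 2.25 0
b 2.29 0
spent 8.36 241
the job is handed in; nothing more can be done
None
```

The spent white syringe is in the yellow sharps bin, and the job was handed in at about 8.4 s of the 35 s allowed. I gripped it across the barrel (19 mm grip width), carried it over, and let go inside the bin below the rim.

- **In the bin:** the last wrist picture shows it lying on the bin floor.
- **Drawn syringes:** comparing the scene camera before and after, neither drawn syringe had any changed pixels. The spent one's old place on the mat did change.
- **Robot:** the gripper was open above the bin, touching nothing. The force readings after each move stayed within about 4 N.

No check failed. The cameras disagreed by up to about 8 mm on the spent syringe's position. I used the wrist view, where its size matched best.

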